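# Slide the top microplate off the stack into the imager's corner

### The job

Slide the top microplate sideways off the stack onto the flat imager beside it, without lifting or tipping it and without shifting the plates beneath. Then push it gently home so that it sits flush against both the end stop and the long fence of the imager; never force it hard against them, leave the other things where they are, and let go.

Things in the scene. Friction and masses are not known exactly. Their poses are not given: they have to be found in the camera images.
- plate_top: top one of a stack of four equal white microplates: a rigid slab 127 x 85 x 14 mm, about 0.12 kg, with upright flat sides and shallow round amber wells on its flat top; treat it as a solid block, too wide to grip across. Origin at the centre of its underside, x along its 127 mm length, y along its 85 mm width (pointing towards the imager), z up
- plate_b: the microplate right under the top one, same size and axes; origin at the centre of its underside (14 mm below the top plate's)
- plate_c: the third microplate of the stack, same size and axes
- plate_d: the lowest microplate of the stack, same size and axes, lying on a 6 mm thick aluminium stand plate (150 x 88 mm, fixed to the bench)
- stage: flat grey plate imager fixed to the bench beside the stack, 190 (x) x 160 (y) mm, smooth top 46.5 mm above the bench with a flush dark window; origin at the centre of its underside, z up. The stack stands 4 to 17 mm off its open -y edge, turned up to 0.07 rad; the top plate's underside is 1.5 mm higher than the imager's top, so the plate slides across in +y. The -x edge is open too
- fence (a point): middle of the inner face of the rigid steel fence along the imager's far (+x) edge, halfway up; the fence is 150 mm long (along the imager's y), 12 mm thick, 10 mm high above the imager's top; this face is at x = +75 mm in the imager's frame and looks to -x; axes as the imager's. A plate flush with it has its centre 63.5 mm from this face. Press fence and end stop with 18 N at most
- end_stop: dark steel bracket 60 (x) x 12 (y) x 10 mm screwed to the imager's top at its +y edge; origin at the centre of its underside, axes as the imager's. On two rods it carries the end stop: a rigid steel bar 110 (x) x 12 x 10 mm high, whose face towards the stack stands anywhere from y = -18 to -38 mm in this frame. That setting differs each time and is not measured: find it by feel
- feeler (a joint): small brass pin, 7 mm across, that stands 3 mm out of the middle of the end stop bar's face towards the stack, on a very light spring (under 0.1 N); its joint value is how far it is pushed in: 0 free, 3 mm when the plate is flush against the bar (m)
- tip_box: bystander: white-lidded pipette tip box 120 x 82 x 53 mm standing past the end stop, loose; origin at the centre of its underside
- jar: bystander: small amber jar with white cap, 56 mm across, 70 mm high, standing beyond the imager and stack, loose; origin at the centre of its underside
- mouse: bystander: black computer mouse 100 x 58 x 30 mm on the side of the stack away from the imager, loose; origin at the centre of its underside
Things that resemble listed ones, but are neither listed nor needed, are in the scene too. Leave any red look-alike of the plate_top alone.

How it is judged:
By the outcome, as a careful person would: the job done as asked, in the order asked, and still so for the second after the job is handed in, with the robot touching nothing.
It also fails if it takes over 72 s, if anything falls off the work surface, if the arm or the gripper's body presses on something with over 40 N, if the wrist force passes 120 N, or if a joint passes its speed limit or range.

### The arm

A 6-joint arm with a two-finger parallel gripper is mounted at the origin on the work surface. World frame = base frame: x ahead of the robot, y to its left, z up, the work surface at z = 0. Lengths are in m, angles in rad, forces in N, time in s.
With the tool pointing down it reaches from about 0.325 to 0.775 m from the base axis. Payload 5.5 kg.
Tool frame: the origin (TCP) lies between the finger pads; the fingertips stand manip.tcp_to_tips ahead of it and the grasp point (between the pads) lies 6 mm ahead of it (manip.tcp_to_tips is the distance from the TCP to the fingertips, in m); z points along the fingers, y is the direction in which the jaws open and shut (so a half turn about z gives the same grasp; the last joint's range is limited). The gripper opens to 88 mm and grips with 3 to 60 N. Pads are 20 mm wide; open, the fingers measure 115 mm over their backs; the gripper's body (75 mm by 178 mm) begins 61 mm behind the grasp point.
Start: joints at [-1.262, 0.091, 1.231, -0, 1.82, -0.057], TCP at [0.215, -0.56, 0.248] pointing down, gripper open.
Joint ranges: [-2.87, 2.87], [-0.86, 2.18], [0.17, 2.46], [-1.51, 4.65], [0.06, 2.69], [-2.65, 2.65]. Speed limits (rad/s): [2.57, 2.57, 3.01, 3.14, 3.14, 3.14].

### API

Orientations are given as a rotation vector (axis times angle).
In Python, from station import manip, hand, kin, eyes, ticket, telemetry gives the robot as it stands. The module is installed in compiled form; this text tells all that it offers. Calls block until the motion is done:
- manip.move_to(position, orientation): joint-space move of the TCP to a pose.
- manip.line_to(position, rot=None, feed=0.15, contact_N=None): straight line of the TCP; rot=None keeps the orientation; feed is the mean speed in m/s. With contact_N (N) it stops when the force on the tool has changed by that much, and returns True; else False.
- manip.move_j(angles): joint-space move.
- hand.gripper_to(opening): finger opening in m; the grip force is fixed at half the most; returns when the fingers have stopped.
- manip.pause(seconds).
- kin.solve_ik(position, orientation): joint angles nearest the present ones, or None.
- eyes.capture(name): name is "side" or "top"; returns a dict with "frame" (480x640x3 uint8, blue, green, red), "mtx" (3x3 intrinsics, pixels), "R" (3x3) and "t" (3): a world point X has camera coordinates R X + t. Camera axes: x right, y down, z forward; pixel columns grow to the right and rows downward; lengths in m; the calibration is good to about 2 mm. A picture is of the moment at which its call begins. There is no depth.
A pose or a line that the arm cannot do raises manip.PlanningError and nothing moves.
- ticket.job_done(): hands the job in, once; it reports no verdict.
Readings, each from a call of its own:
- telemetry.current_t(): time.
- telemetry.current_joint_positions(): joint angles.
- telemetry.current_joint_vel(): joint speeds.
- telemetry.current_joint_efforts(): joint torques, N m.
- telemetry.current_position(): TCP position.
- telemetry.current_eef_rot(): TCP orientation.
- telemetry.current_ft_force(): force on the tool from outside, world axes, zero at the start.
- telemetry.current_moment(): the same for the moment, N m.
- telemetry.current_gripper_width(): finger opening in m.
Only numpy, scipy, OpenCV 4.12 (cv2) and the standard library are available. Lean on these libraries where they do the work, as an engineer would, in place of code of your own. Each camera call takes 0.05 s, during which the arm holds its last target.

## Working session

There is one attempt and no reset: what is moved stays moved. The work goes in short steps, each a Python script; the robot and the scene stay as the last script left them, time stands still between calls to the robot, and variables do not carry over. Pictures are saved under pics/ and viewed, and the job is handed in when it is done.

```bash
mkdir -p pics; ls
python3 - <<'E'
from station import manip,eyes,telemetry
import cv2,numpy as np
for n in("top","side"):
    c=eyes.capture(n); cv2.imwrite(f"pics/{n}0.png",c["frame"]); np.savez(f"{n}0.npz",**c)
    print(n,c["mtx"].tolist(),c["R"].round(4).tolist(),c["t"].round(4).tolist())
print(telemetry.current_t(),manip.tcp_to_tips,telemetry.current_eef_rot(),telemetry.current_ft_force(),telemetry.current_gripper_width())
E
```

```text
pics
top [[520.0957803900234, 0.0, 318.6504001435523], [0.0, 520.0957803900234, 240.89047374779238], [0.0, 0.0, 1.0]] [[0.0194, -0.9998, -0.0022], [-0.98, -0.0186, -0.1979], [0.1978, 0.006, -0.9802]] [0.0191, 0.5688, 1.0199]
side [[495.859170669122, 0.0, 323.42932433324995], [0.0, 495.859170669122, 244.65981746476166], [0.0, 0.0, 1.0]] [[0.9648, -0.2622, 0.0215], [-0.1245, -0.5272, -0.8406], [0.2317, 0.8083, -0.5412]] [-0.5479, 0.135, 0.7248]
0.1 0.025 [-3.08747521e+00 -5.71067257e-01  3.32077538e-04] [ 0.06688879 -0.44382022  0.3608845 ] 0.08805950423645638
```

View pics/top0.png

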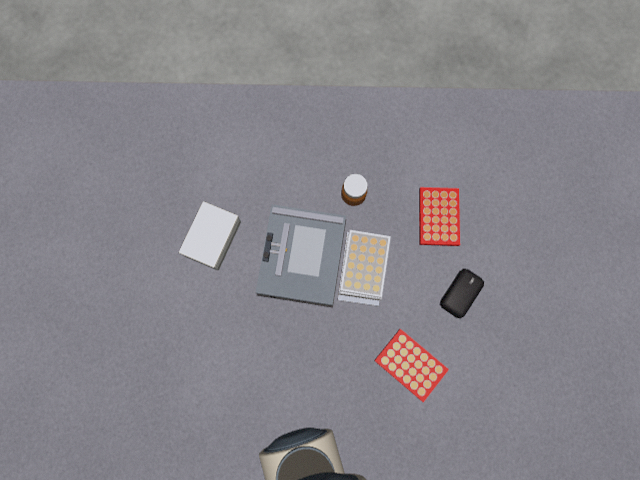

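View pics/side0.png

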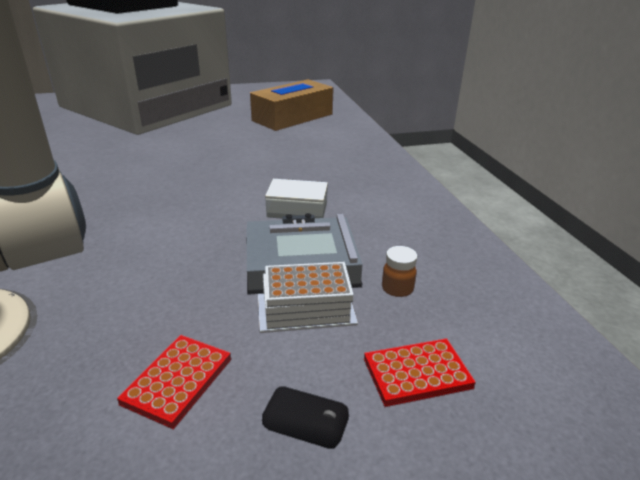

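Run:
```python
import cv2
f=cv2.imread("pics/top0.png"); cv2.imwrite("pics/top0c.png",cv2.resize(f[190:320,240:400],None,fx=5,fy=4.6*5/4.6,interpolation=cv2.INTER_CUBIC)[:600])
f=cv2.imread("pics/side0.png"); cv2.imwrite("pics/side0c.png",cv2.resize(f[200:340,230:400],None,fx=4,fy=4,interpolation=cv2.INTER_CUBIC))
```

```text
(no output)
```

View pics/top0c.png

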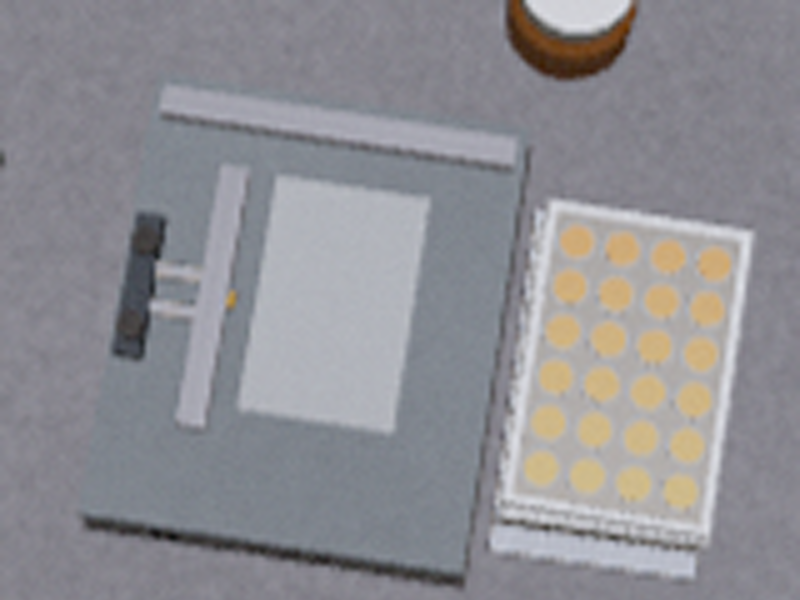

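View pics/side0c.png

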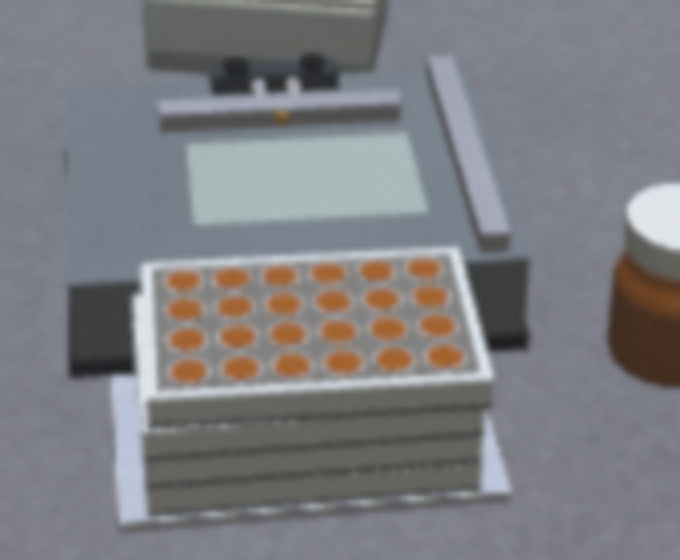

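White plate on the four-plate stack at top px (366,265), side px (308,283) is plate_top: white, stacked and beside the grey imager. The red look-alikes at top px (440,216) and (411,365) lie flat on the bench, so they are not it. The enlarged crops confirm this. Next I measure.

```bash
cat > h.py <<'E'
import cv2,numpy as np
def ray(c,uv,z):
    uv=np.atleast_2d(np.asarray(uv,float)); R,t,K=c["R"],c["t"],c["mtx"]
    d=(np.linalg.inv(K)@np.c_[uv,np.ones(len(uv))].T).T@R; C=-R.T@t
    return C+d*((z-C[2])/d[:,2])[:,None]
def proj(c,X):
    p=(c["mtx"]@(c["R"]@np.atleast_2d(X).T+np.asarray(c["t"])[:,None])).T; return p[:,:2]/p[:,2:]
def wells(c,roi,z):
    x0,y0,x1,y1=roi; f=cv2.resize(c["frame"][y0:y1,x0:x1],None,fx=4,fy=4,interpolation=cv2.INTER_CUBIC)
    h=cv2.cvtColor(f,cv2.COLOR_BGR2HSV); m=cv2.inRange(h,(8,75,120),(28,255,255))
    n,_,s,ce=cv2.connectedComponentsWithStats(m); k=s[1:,4]>150
    uv=(ce[1:][k]+.5)/4-.5+[x0,y0]
    P=ray(c,uv,z)[:,:2]; (cx,w,a)=cv2.minAreaRect(P.astype(np.float32)*1000)
    # 6x4 grid fit of direction through PCA
    q=P-P.mean(0); u,sv,vt=np.linalg.svd(q); d=vt[0]*np.sign(vt[0][0])
    return len(P),P.mean(0),np.arctan2(d[1],d[0]),w
E
python3 - <<'E'
from h import *
for n,roi in(("top",(335,225,395,305)),("side",(262,260,356,302))):
    c=dict(np.load(f"{n}0.npz")); print(n,wells(c,roi,.0615))
c=dict(np.load("top0.npz"))
f=c["frame"]; 
cr=lambda p:np.array(p)/5+[240,190]-.4
S=ray(c,cr([(528,145),(465,570),(85,515)]),.0465)[:,:2]; print("stage -y edge (+x cnr),(-x,-y),(-x,+y)",S.round(4))
a=S[0]-S[1]; b=S[2]-S[1]; print(np.linalg.norm(a),np.linalg.norm(b),np.arctan2(a[1],a[0]),np.arctan2(-b[0],b[1]))
F=ray(c,cr([(162,113),(516,166)]),.0565)[:,:2]; d=F[0]-F[1];print("fence inner top edge",F.round(4),np.linalg.norm(d),np.arctan2(-d[0],d[1]))
B=ray(c,cr([(248,168),(205,427)]),.0565)[:,:2];d=B[0]-B[1];print("bar face",B.round(4),np.linalg.norm(d),np.arctan2(d[1],d[0]))
P=ray(c,cr([(550,203),(752,232),(707,543),(505,508)]),.062)[:,:2]; print("plate",P.round(4),P.mean(0)); 
for i in range(4):print(np.linalg.norm(P[i]-P[i-1]))
d=P[0]-P[3];print(np.arctan2(d[1],d[0]))
d=P[1]-P[2];print(np.arctan2(d[1],d[0]))
E
```

```text
top (24, array([ 0.52383531, -0.06603779]), np.float64(-0.14703330907560958), (57.41360092163086, 95.44940948486328))
side (24, array([ 0.52313216, -0.06515854]), np.float64(-0.1451823127121153), (57.266143798828125, 95.57405853271484))
stage -y edge (+x cnr),(-x,-y),(-x,+y) [[ 0.6194 -0.0249]
 [ 0.4404 -0.0009]
 [ 0.4599  0.1552]]
0.1806079361228592 0.15729061559131186 -0.1335594662738955 -0.12407089437828456
fence inner top edge [[ 0.6278  0.1289]
 [ 0.6078 -0.0196]] 0.14984381970309454 -0.13398876011032168
bar face [[0.6049 0.0922]
 [0.4958 0.1064]] 0.1099930432176878 -0.12994815093576004
plate [[ 0.591  -0.0336]
 [ 0.5804 -0.117 ]
 [ 0.4519 -0.0979]
 [ 0.4644 -0.0163]] [ 0.52193047 -0.06619855]
0.1277789367577211
0.08411447390333451
0.1298947799379019
0.08249435205748226
-0.13516739940511494
-0.14771918526465164
```

```bash
cat >> h.py <<'E'
from scipy.spatial.transform import Rotation as Ro
def fr(yaw): return np.array([np.cos(yaw),np.sin(yaw)]),np.array([-np.sin(yaw),np.cos(yaw)])
def rotY(yaw): # jaws along x axis of frame, tool x = frame y
    ex,ey=fr(yaw); return Ro.from_matrix(np.c_[[*ey,0],[*ex,0],[0,0,-1]]).as_rotvec()
def p3(p,z): return [float(p[0]),float(p[1]),float(z)]
PC=np.array([.5235,-.0656]); PY=-.146; SY=-.132
E
python3 - <<'E'
from h import *
from station import manip,hand,kin,eyes,telemetry as T
hand.gripper_to(.07)
ex,ey=fr(PY)
s=PC-ey*(.0425+.010+.022)
print(kin.solve_ik(p3(s,.0775),rotY(PY)))
manip.move_to(p3(s,.17),rotY(PY)); print(T.current_joint_positions())
manip.line_to(p3(s,.0785),feed=.08)
manip.pause(.2)
for i in range(4): print(T.current_ft_force()); manip.pause(.03)
print(T.current_position(),T.current_gripper_width(),T.current_t())
for n in("top","side"):
    c=eyes.capture(n); cv2.imwrite(f"pics/{n}1.png",c["frame"])
    x,y=(290,200) if n=="top" else (220,220)
    cv2.imwrite(f"pics/{n}1c.png",cv2.resize(c["frame"][y:y+130,x:x+180],None,fx=4,fy=4,interpolation=cv2.INTER_CUBIC))
E
```

```text
[-3.29370502e-01 -5.96253979e-02  1.68512911e+00 -4.44089210e-16
  1.51608894e+00 -1.83370502e-01]
[-3.30778486e-01 -9.57793266e-02  1.55396742e+00 -3.21806998e-04
  1.68297739e+00 -1.83317019e-01]
[-0.0364047   0.34217487 -0.41330606]
[-0.70727122  0.47560709  0.04824602]
[-0.2332519   0.08032417  0.01134091]
[-0.08606174 -0.74586655 -0.71852547]
[ 0.51274932 -0.13936486  0.07872476] 0.07009370742245272 4.1167
```

View pics/top1c.png

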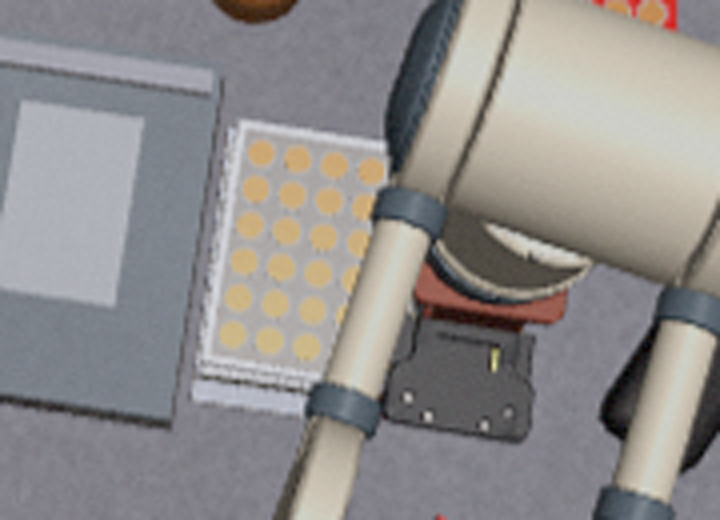

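View pics/side1c.png

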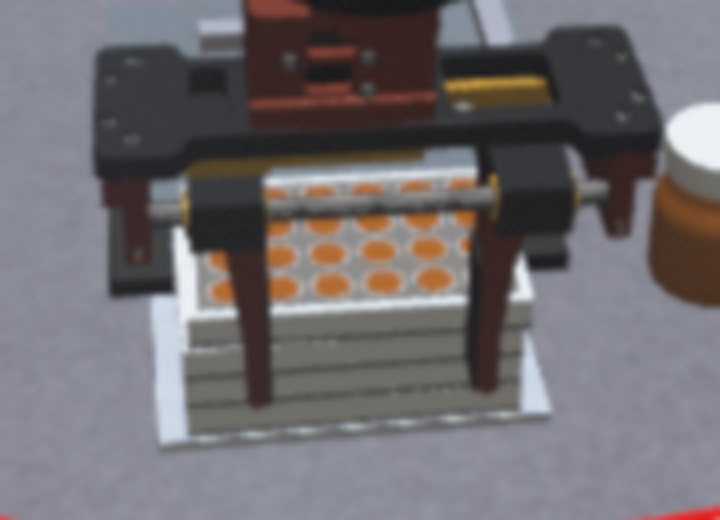

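Both crops show the two fingers hanging centred behind the stack's -y face, side px about (284,318) and (341,314), with plate_top untouched. First short push now.

```bash
cat >> h.py <<'E'
def snap(eyes,tag,box=((240,185),(230,200))):
    for n,(x,y) in zip(("top","side"),box):
        c=eyes.capture(n); cv2.imwrite(f"pics/{n}{tag}.png",cv2.resize(c["frame"][y:y+140,x:x+190],None,fx=4,fy=4,interpolation=cv2.INTER_CUBIC)); np.savez(f"{n}{tag}.npz",**c)
E
python3 - <<'E'
from h import *
from station import manip,hand,kin,eyes,telemetry as T
ex,ey=fr(PY)
p=np.array(T.current_position()[:2])
z=.0783
print(manip.line_to(p3(p+ey*.015,z),feed=.04,contact_N=4))
print(manip.line_to(p3(p+ey*.040,z),feed=.02,contact_N=4))
for i in range(3): print(T.current_ft_force()); manip.pause(.03)
print(T.current_position(),T.current_t())
snap(eyes,"2")
E
```

```text
False
False
[-0.03617501  0.01195848  0.27342186]
[-0.88812535 -0.08680858 -0.15191469]
[-0.50199138 -0.39073433  0.11481085]
[ 0.51854093 -0.09974957  0.07831733] 6.2417
```

View pics/side2.png

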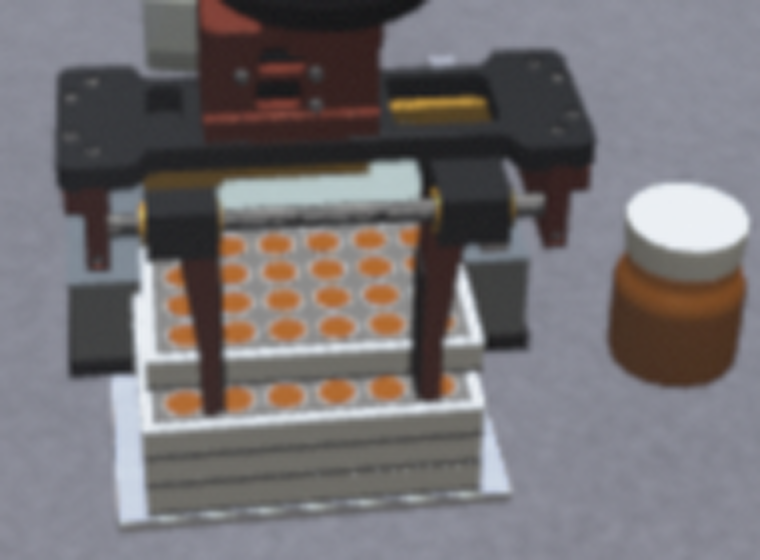

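View pics/top2.png

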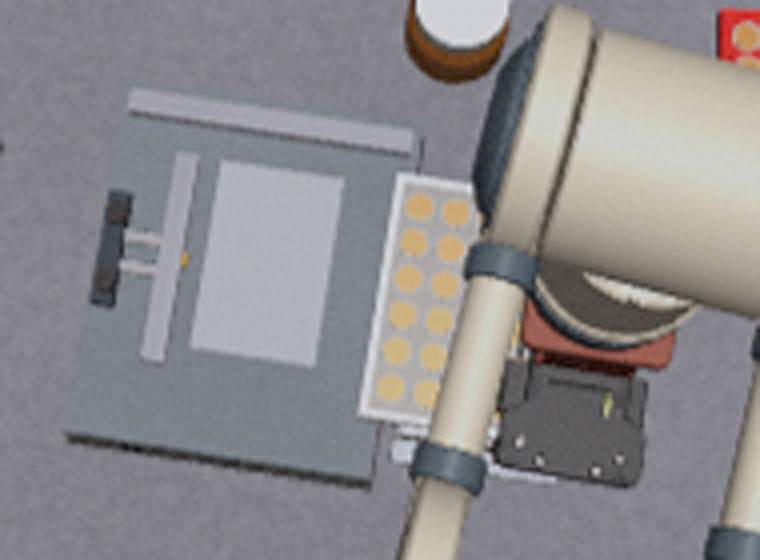

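Plate_top slid about 20 mm onto the imager edge, and plate_b's wells now show at side px (300,298). The lower stack has not moved. Next I continue along the imager's y, turning to its yaw, and stop short of the bar.

Run:
```python
from h import *
from station import manip,hand,kin,eyes,telemetry as T
ex,ey=fr(SY)
p=np.array(T.current_position()[:2])
z=.0783
print(manip.line_to(p3(p+ey*.094,z),rotY(SY),feed=.03,contact_N=4))
for i in range(3): print(T.current_ft_force()); manip.pause(.03)
print(T.current_position(),T.current_t())
snap(eyes,"3")
```

```text
False
[ 0.29097666  0.30829804 -0.45929157]
[ 0.02917627 -1.07113581 -0.19584475]
[ 0.14781291  0.44710319 -0.1577546 ]
[ 0.53092311 -0.00659834  0.07832874] 9.725
```

View pics/side3.png

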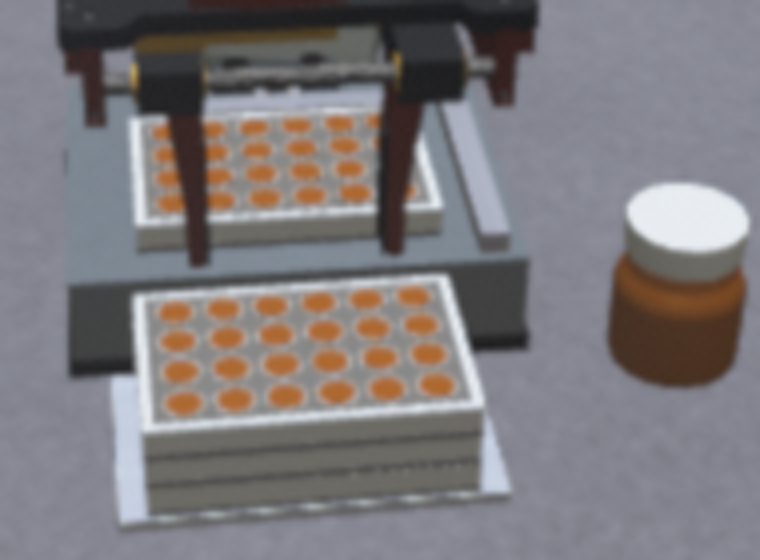

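View pics/top3.png

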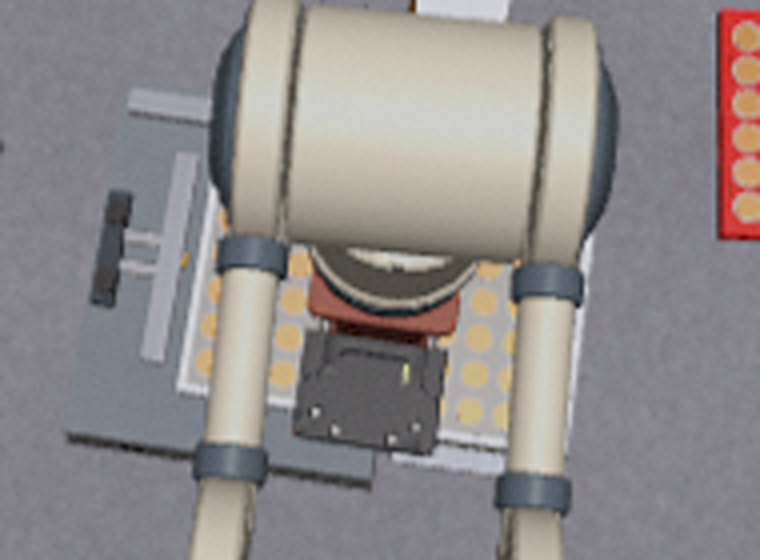

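Plate_top now lies flat on the imager, side px (301,244), just short of the bar, and the stack beneath is unchanged. Next I approach its open -x face with the jaws turned 90° and push it gently to the fence.

```bash
cat >> h.py <<'E'
def rotX(yaw,s): # jaws along frame y ; tool y = s*ey
    ex,ey=fr(yaw); return Ro.from_matrix(np.c_[[*(-s*ex),0],[*(s*ey),0],[0,0,-1]]).as_rotvec()
E
python3 - <<'E'
from h import *
from station import manip,hand,kin,eyes,telemetry as T
ex,ey=fr(SY)
p=np.array(T.current_position()[:2])
c=p+ey*.0525; print("centre est",c)
manip.line_to(p3(p-ey*.012,.0783),feed=.05)
manip.line_to(p3(p-ey*.012,.17),feed=.12)
s=c-ex*(.0635+.010+.025)
for sg in(1,-1): print(sg,kin.solve_ik(p3(s,.0783),rotX(SY,sg)))
q=[kin.solve_ik(p3(s,.17),rotX(SY,sg)) for sg in(1,-1)]
now=np.array(T.current_joint_positions())
d=[9 if x is None else abs(np.array(x)-now).max() for x in q]; sg=(1,-1)[int(np.argmin(d))]; print(d,sg)
manip.move_to(p3(s,.17),rotX(SY,sg))
hand.gripper_to(.045)
for n in ["top","side"]:
    cc=eyes.capture(n); np.savez(f"{n}4.npz",**cc); cv2.imwrite(f"pics/{n}4.png",cv2.resize(cc["frame"][180:330,210:400],None,fx=4,fy=4,interpolation=cv2.INTER_CUBIC))
print(T.current_t())
E
```

```text
centre est [0.53784181 0.04543608]
1 [ 5.52559469e-02 -3.09309629e-01  1.90266567e+00 -4.44089210e-16
  1.54823661e+00 -1.38354038e+00]
-1 [ 5.52559469e-02 -3.09309629e-01  1.90266567e+00 -8.88178420e-16
  1.54823661e+00  1.75805227e+00]
[np.float64(1.4163787004047446), np.float64(1.7252139531850486)] 1
13.1
```

View pics/side4.png

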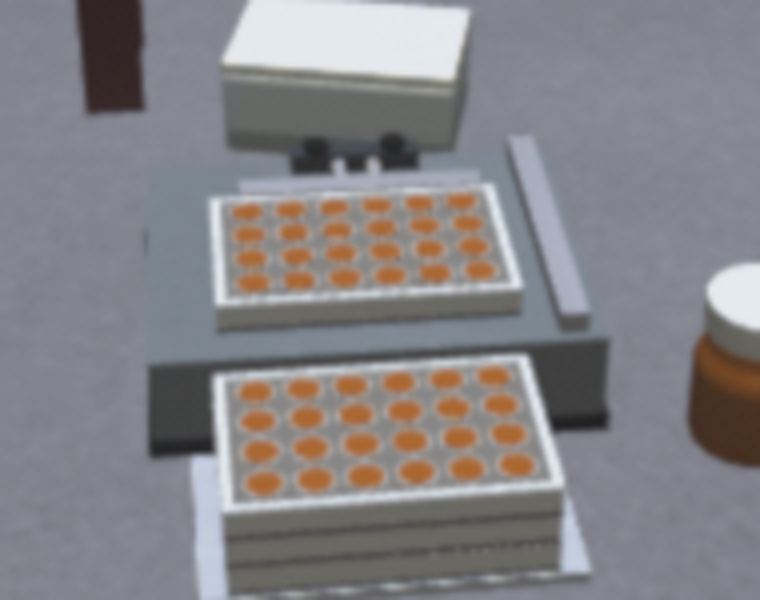

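View pics/top4.png

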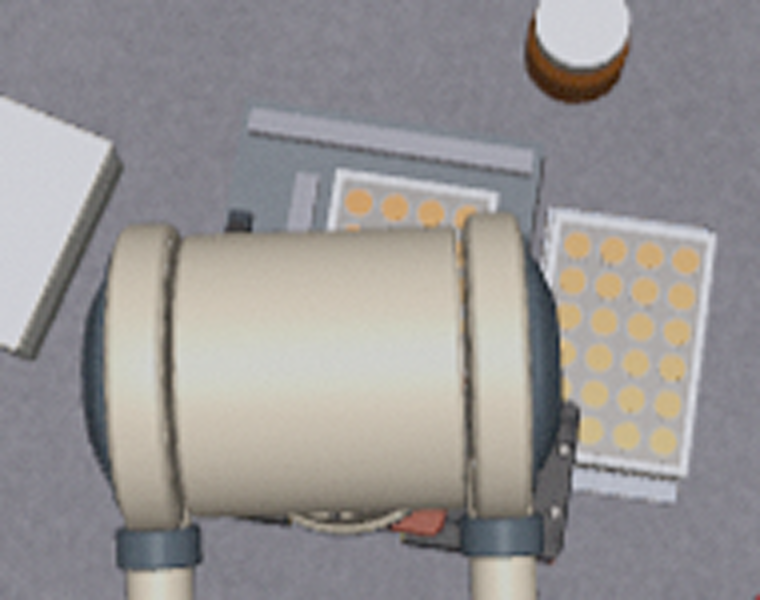

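Run:
```python
from h import *
c=dict(np.load("side4.npz")); n,P,y,w=wells(c,(262,227,342,253),.060); print(n,P,y)
ex,ey=fr(SY); print("to fence",.6052-.0635-P@ex,"to bar",.1284-P@ey)
print("plate_b",wells(c,(262,270,350,305),.0475)[:3],"earlier top0 ref .5235 -.0656")
c0=dict(np.load("side0.npz"))
```

```text
24 [0.53781568 0.04980113] -0.13033612168025313
to fence 0.015117646197309487 to bar 0.008246416025812345
plate_b (24, array([ 0.52010319, -0.06504072]), np.float64(-0.12352427457471757)) earlier top0 ref .5235 -.0656
```

Run:
```python
from h import *
from station import manip,hand,kin,eyes,telemetry as T
ex,ey=fr(SY)
p=np.array(T.current_position()[:2])+ey*.002
manip.line_to(p3(p,.0783),feed=.1)
manip.pause(.1)
a=manip.line_to(p3(p+ex*.031,.0783),feed=.03,contact_N=4); print(a)
f0=np.mean([T.current_ft_force() for i in range(3)],0)
if not a:
    print(manip.line_to(p3(p+ex*.050,.0783),feed=.008,contact_N=3))
for i in range(4): print(T.current_ft_force().round(2) if hasattr(T.current_ft_force(),'round') else T.current_ft_force()); manip.pause(.03)
q=np.array(T.current_position()[:2]);print((q-p)@ex,q@ex+.010+.127,T.current_t())
snap(eyes,"5",((210,180),(210,180)))
```

```text
False
True
[ 0.03 -0.16 -0.19]
[-0.22  0.46 -0.6 ]
[-0.18  0.55  0.07]
[ 0.79 -0.92 -0.44]
0.03677798138797609 0.6024706408576646 16.675
```

View pics/side5.png

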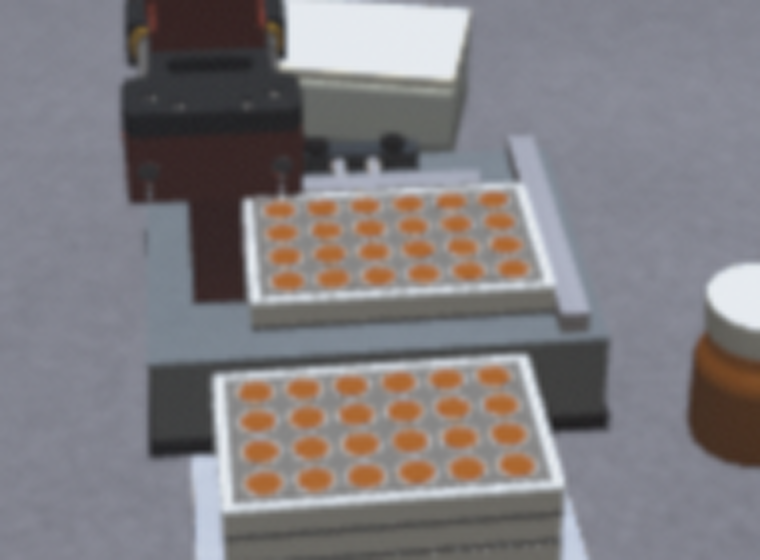

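View pics/top5.png

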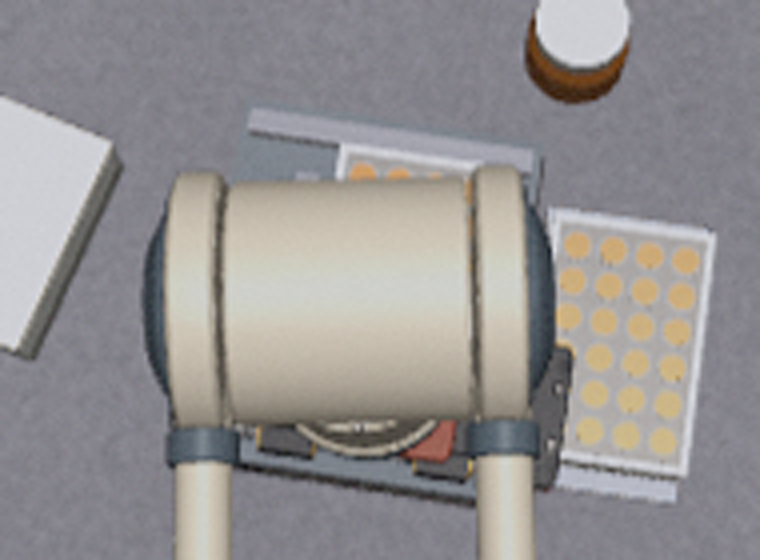

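Run:
```python
from h import *
from station import manip,hand,kin,eyes,telemetry as T
ex,ey=fr(SY)
for k in range(2):
    p=np.array(T.current_position()[:2])
    b=np.mean([(manip.pause(.02),T.current_ft_force())[1] for i in range(8)],0)
    r=manip.line_to(p3(p+ex*.006,.0783),feed=.006,contact_N=4)
    f=T.current_ft_force(); q=np.array(T.current_position()[:2])
    manip.pause(.3)
    b2=np.mean([(manip.pause(.02),T.current_ft_force())[1] for i in range(8)],0); q2=np.array(T.current_position()[:2])
    print(r,b.round(2),np.round(f,2),b2.round(2),q@ex,q2@ex,(q-p)@ex)
print(T.current_t())
c=eyes.capture("side"); print(wells(c,(262,222,350,253),.060))
```

```text
True [ 0.02  0.1  -0.02] [-0.12 -0.58 -0.43] [-0.07  0.1  -0.33] 0.4659732898407647 0.46562699980469013 0.0005638959386443541
True [0.07 0.17 0.11] [-0.09  0.29  0.41] [-0.01  0.3   0.18] 0.46605724861977765 0.46564003982409613 0.0004302488150875925
18.8333
(24, array([0.55193358, 0.04806778]), np.float64(-0.13892055133559864), (57.83389663696289, 95.55345153808594))
```

Fence contact repeats at the same place (TCP·ex = 0.466) with no load left afterwards. Next is the gentle push to the end stop.

```bash
cat >> h.py <<'E'
def feel(manip,T,d,n=.012,feed=.006,N=4,z=.0783):
    p=np.array(T.current_position()[:2]); r=manip.line_to(p3(p+d*n,z),feed=feed,contact_N=N)
    q=np.array(T.current_position()[:2]); manip.pause(.15)
    f=np.mean([(manip.pause(.02),T.current_ft_force())[1] for i in range(5)],0)
    print("contact",r,"moved",round((q-p)@d*1e3,2),"mm at",round(q@d*1e3,2),"resid",f.round(2)); return r
E
python3 - <<'E'
from h import *
from station import manip,hand,kin,eyes,telemetry as T
ex,ey=fr(SY)
p=np.array(T.current_position()[:2])
manip.line_to(p3(p-ex*.015,.0783),feed=.05)
manip.line_to(p3(p-ex*.015,.16),feed=.15)
s=ex*.541+ey*(.118-.0525-.02)
manip.move_to(p3(s,.16),rotY(SY)); hand.gripper_to(.07)
manip.line_to(p3(s,.0783),feed=.1); manip.pause(.1)
a=manip.line_to(p3(s+ey*.018,.0783),feed=.03,contact_N=4); print(a)
if feel(manip,T,ey,.025,.008): feel(manip,T,ey,.006)
print(T.current_t())
snap(eyes,"6",((210,180),(210,180)))
E
```

```text
False
contact True moved 8.54 mm at 72.13 resid [-0.15  0.11  0.08]
contact True moved 0.18 mm at 72.22 resid [-0.4  -0.12  0.07]
26.0667
```

View pics/side6.png

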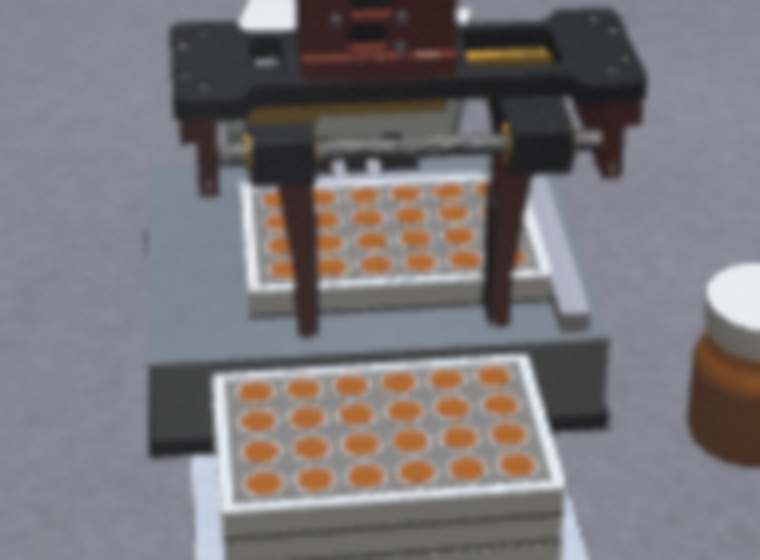

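View pics/top6.png

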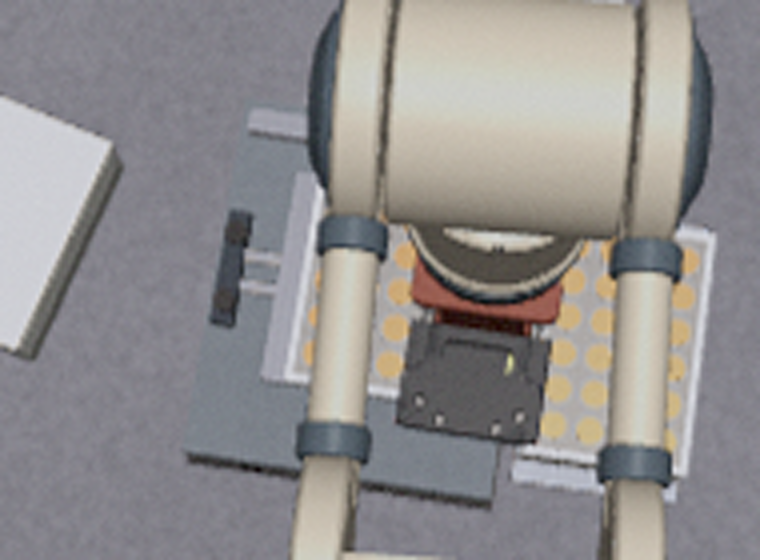

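Run:
```python
from h import *
from station import manip,hand,kin,eyes,telemetry as T
ex,ey=fr(SY)
p=np.array(T.current_position()[:2])
manip.line_to(p3(p-ey*.012,.0783),feed=.05)
manip.line_to(p3(p-ey*.012,.15),feed=.15)
s=ex*(.466-.018)+ey*.127
manip.move_to(p3(s,.15),rotX(SY,1)); hand.gripper_to(.045)
manip.line_to(p3(s,.0783),feed=.1); manip.pause(.1)
a=manip.line_to(p3(s+ex*.014,.0783),feed=.03,contact_N=4); print(a)
if feel(manip,T,ex,.012,.006): feel(manip,T,ex,.006)
print(T.current_t())
q=np.array(T.current_position()[:2]); manip.line_to(p3(q-ex*.015,.0783),feed=.05)
snap(eyes,"7",((210,180),(210,180)))
c=dict(np.load("side7.npz")); n,P,y,w=wells(c,(262,216,350,251),.060); print(n,P,y,P@ex,P@ey)
```

```text
False
contact True moved 4.02 mm at 466.02 resid [ 0.34  0.32 -0.12]
contact True moved 0.45 mm at 466.08 resid [ 0.09 -0.17  0.19]
32.55
24 [0.55317591 0.05675654] -0.13159931501887445 0.5408935082196381 0.1290701508924668
```

View pics/side7.png

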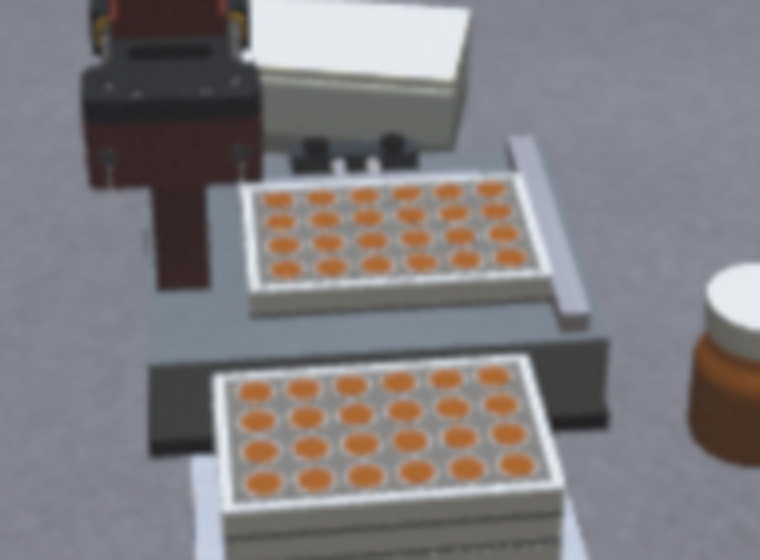

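Plate looks flush at both edges, side px about (310,225) at the bar and (347,240) at the fence, with yaw equal to the imager's. A final touch on the y side will check that it is still home, then I retreat.

Run:
```python
from h import *
from station import manip,hand,kin,eyes,telemetry as T
ex,ey=fr(SY)
p=np.array(T.current_position()[:2])
manip.line_to(p3(p,.15),feed=.15)
s=ex*.541+ey*(.0722-.016)
manip.move_to(p3(s,.15),rotY(SY)); hand.gripper_to(.07)
manip.line_to(p3(s,.0783),feed=.1); manip.pause(.1)
a=manip.line_to(p3(s+ey*.012,.0783),feed=.03,contact_N=4); print(a)
if feel(manip,T,ey,.012,.006): feel(manip,T,ey,.006)
q=np.array(T.current_position()[:2]); manip.line_to(p3(q-ey*.012,.0783),feed=.05)
manip.line_to(p3(q-ey*.012,.2),feed=.15)
manip.move_j([-1.262,0.091,1.231,0,1.82,-0.057])
print(T.current_t())
snap(eyes,"8",((240,185),(210,180)))
c=dict(np.load("side8.npz")); n,P,y,w=wells(c,(262,216,350,251),.060); print(n,P,y,P@ex,P@ey); print("b",wells(c,(262,270,350,305),.0475)[:3])
c=dict(np.load("top8.npz")); cv2.imwrite("pics/topfull8.png",c["frame"])
```

```text
False
contact True moved 3.78 mm at 72.16 resid [-0.4  -0.19  0.43]
contact True moved 0.07 mm at 72.23 resid [-0.33  0.07 -0.05]
42.6333
24 [0.55311683 0.05680598] -0.1322180180659411 0.540828432820879 0.12911138365825092
b (24, array([ 0.52009283, -0.06505055]), np.float64(-0.12366191536859489))
```

View pics/top8.png

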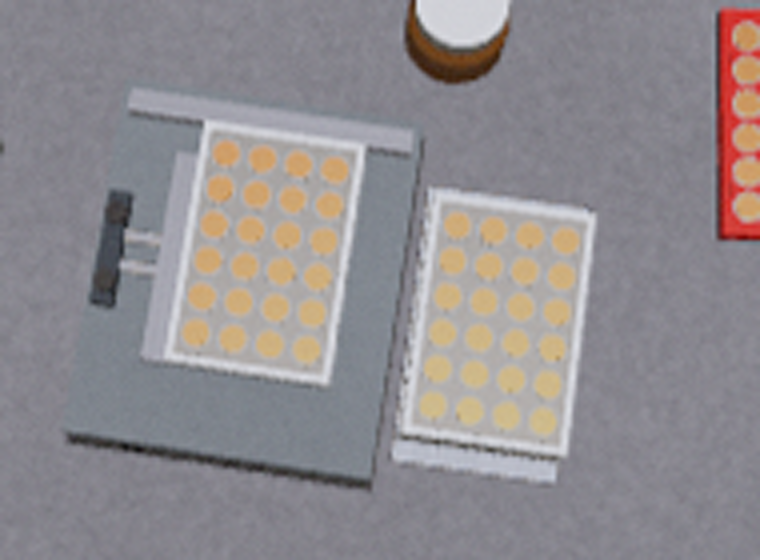

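View pics/topfull8.png

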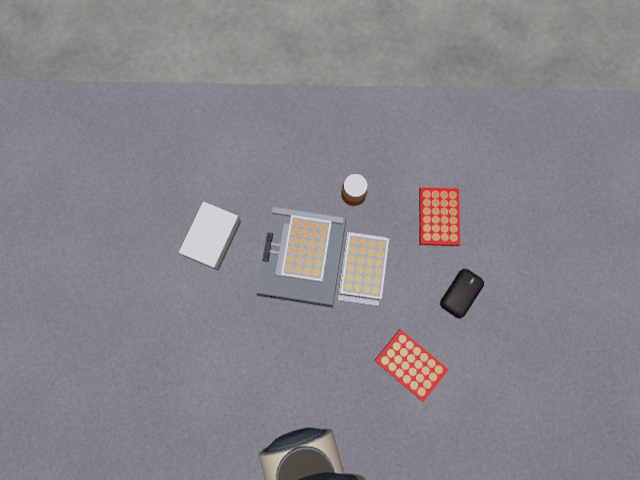

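Run:
```python
from h import *
a=np.load("side0.npz")["frame"];b=np.load("side8.npz")["frame"]
A=np.vstack([cv2.resize(x[285:340,250:370],None,fx=5,fy=5,interpolation=cv2.INTER_CUBIC) for x in(a,b)]); cv2.imwrite("pics/cmp.png",A)
```

```text
(no output)
```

View pics/cmp.png

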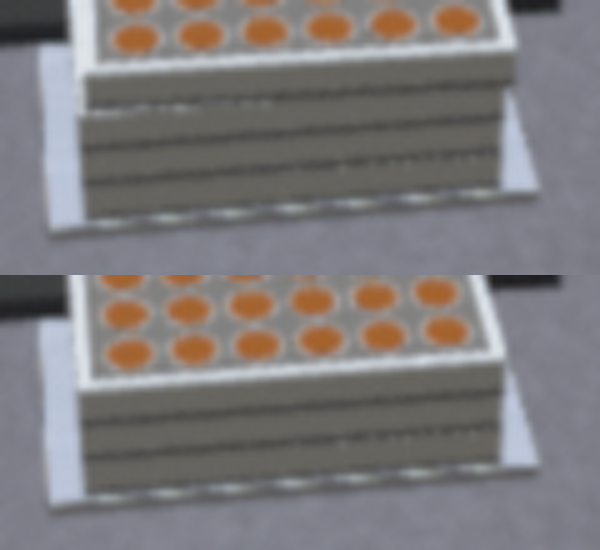

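The lower plates match before and after: corners at crop (80,112) → (80,387) and (500,85) → (500,360), once the 275 px crop offset is taken out. Nothing else moved, so I'm handing in.

Run:
```python
from station import ticket,telemetry as T
print(T.current_t()); ticket.job_done()
```

```text
42.7333
the job is handed in; nothing more can be done
```

I slid the top plate across onto the imager with two open fingertips and pushed it home against the fence and the end stop. I then backed the arm clear to its start pose and handed the job in at 42.7 s of robot time.

- **Gentle contact:** I set each push to stop at a 4 N force change (3 N for the first fence push) at 6–8 mm/s. The first push from behind ran at up to 40 mm/s. I did not record peak force. Readings just after each stop were within the sensor's noise of about 1 N.
- **Flush:** Contact repeated within about 0.1 mm at both the fence and the end stop, including a second visit to each. The last pictures show no visible gap, and the plate's yaw (-0.132 rad) matches my estimate of the imager's.
- **Other things:** The plates beneath, jar, tip box, mouse and red look-alikes look unmoved. plate_b was already sitting slightly offset under the top plate before I started.
- **Disagreement and limit:** The camera puts the plate about 0.7–0.9 mm from the target position I had worked out, in both x and y. That is within the 2 mm calibration, so I relied on touch for flushness. I could not see the feeler pin once the plate covered it.

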